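# Short spin on the bench spinner

### The arm

A 6-joint arm with a two-finger parallel gripper is mounted at the origin on the work surface. World frame = base frame: x ahead of the robot, y to its left, z up, the work surface at z = 0. Lengths are in m, angles in rad, forces in N, time in s.
With the tool pointing down it reaches from about 0.425 to 0.95 m from the base axis. Payload 3.5 kg.
Tool frame: the origin (TCP) lies midway between the tips of the shut fingers; the grasp point (between the pads) lies 19 mm behind it; z points along the fingers, y is the line along which they close (so a half turn about z gives the same grasp; the last joint's range is limited). The gripper opens to 85 mm and grips with 20 to 120 N. Pads are 22 mm wide; open, the fingers measure 114 mm over their backs; the gripper's body (76 mm by 85 mm) begins 54 mm behind the grasp point. The pads swing forward as they close: fully open they stand 13 mm farther back than shut.
Start: joints at [1.117, 0.286, 1.577, -0, 1.279, -0.15], TCP at [0.202, 0.644, 0.231] pointing down, gripper open.
Joint ranges: [-2.77, 2.77], [-0.9, 2.22], [0.21, 2.48], [-1.53, 4.67], [0.24, 2.81], [-2.84, 2.84]. Speed limits (rad/s): [2.79, 2.79, 3.14, 3.14, 3.14, 3.14].

### API

Orientations are given as a unit quaternion [x, y, z, w].
In Python, from plant import get_state, read_camera, ctrl gives the robot as it stands.
- The arm moves only by the shell command python3 -m crank 'ROWS' [FORCE]. ROWS is JSON, a list of rows, each a list of 3 entries, a list of its own where there are three numbers: the shift along the tool's x, y, z in mm, then the turn about the tool's z in degrees, then the closure in counts, from 0 (fully open) to 255 (shut). In form: [[[tx, ty, tz], yaw, claw], ...]. A call has 1 to 10 rows; each row is the pose to reach, as a shift and turn from the pose commanded when the call began, along the tool's axes at that moment; what a row does not reach only later rows make up. A row lasts 1/10 s, in which the tool goes at most 50 mm and 8.59 degrees, less where a joint would pass 70% of its speed; a pose out of reach is approached as far as the arm can. A call with a gripper value outside its range is refused whole. The fingers move at their own pace and stop on an object; FORCE is the grip in N (left out, the last holds). Time passes only in rows, so rows that repeat a pose let the fingers close. It gives the time, the measured TCP pose, the force, the opening and the grip force at its end, in the units of the state.
- get_state(): the state, without advancing time (a new reading comes with each control period).
- read_camera(name): name is "scene" or "top"; returns a dict with "frame" (384x512x3 uint8, blue, green, red), "range_z" (384x512 float32, m along the optical axis (not along the pixel's ray), 0 where there is no reading), "vfov" (degrees; the focal length in pixels is half the picture's height over the tangent of half this angle, whatever the lens; pixels are square), "cx", "cy" (the principal point, pixels), "k1" (the pictures are not rectified: a ray, as slopes to the right and down, at radius r is drawn at 1 + k1 r^2 times it, then the intrinsics apply), "origin" and "orientation" of the camera in the world. Camera axes: x right, y down, z forward; pixel columns grow to the right and rows downward; lengths in m; the calibration is good to about 2 mm. A picture is of the moment at which its call begins.
- ctrl.sign_off(): hands the job in; it is judged then, once.
The state is a dict: "time": time; "qpos": joint angles; "dq": joint speeds; "joint_efforts": joint torques, N m; "eef_pos": TCP position; "tcp_rot": TCP orientation; "contact_force": force on the tool from outside, world axes, zero at the start; "wrist_torque": the same for the moment, N m; "opening": opening from 0.0 (shut) to 1.0 (fully open); "finger_force": force on a finger pad.
Only numpy, scipy, OpenCV 4.12 (cv2) and the standard library are available. Lean on these libraries where they do the work, as an engineer would, in place of code of your own. Each camera call takes 0.05 s, during which the arm holds its last target. There are 200 camera calls.

### The job

Give the tubes in the bench spinner a short spin: push the raised end of the rocker switch down to switch it on, then press the round lid-lock key fully in so that it stays down, then press the long narrow spin bar fully down and finish while still holding it down with the fingers. Do not press the square key, and leave the bottle, the tube rack and the marker pen where they are; nothing is to be picked up.

Things in the scene. Friction and masses are not known exactly. Their poses are not given: they have to be found in the camera images.
- spinner: White fixed bench spinner, 190 x 315 x 60 mm. Origin on the work surface under the centre of its flat control deck; x away from the robot at yaw 0, y towards the round grey rotor dome (centre y = 155 mm, radius 80, top 108 mm up). Deck at z = 60 mm. Four white controls (rocker, round key, square key, bar) at x, y = +-36 mm; which is in which corner varies; all have its yaw.
- rocker_raised_end (a point): On the top face of the rocker's raised end, 17 mm from its pivot towards the spinner's +x. V-shaped rocker 44 mm long (x), 24 wide, a black groove across its middle, black frame 54 x 34 mm. Off: +x end up, this point 15 mm above the deck. On: this point 9 mm above the deck, its face level, -x end up. About 4 N moves it.
- rocker (a joint): Rocker angle, rad: 0 to 0.05 at the start (off), 0.40 at the stop (on). Held by friction: it stays where it is left.
- lock_key_top (a point): Centre of the top face of the round lid-lock key, 28 mm in diameter, standing 12 mm above the deck when out, on a black frame 36 x 36 mm. Its z points up.
- lock_key (a joint): Travel of the round key, m: 0 out, 0.006 fully in (then still 6 mm above the deck). About 4 N moves it; it stays where it is left.
- release_key_top (a point): Centre of the top face of the square lid-release key, 25 x 25 mm, 12 mm above the deck, on a black frame 36 x 36 mm. Not to be pressed.
- release_key (a joint): Travel of the square key, m: 0 out, 0.006 fully in. Sprung, 1.5 to 5 N.
- spin_bar_module: Long spin bar with its black frame (25 x 66 mm), fixed on the deck; origin at deck height under the bar's centre.
- spin_bar_top (a point): Centre of the top face of the long spin bar, 15 mm (spinner's x) by 56 mm (y), 12 mm above the deck when out.
- spin_bar (a joint): Travel of the spin bar, m: 0 out, 0.006 fully down (then 6 mm above the deck). Sprung: 1.5 N to start, 5 N fully down; it comes back up when let go.
- bottle: Loose amber bottle with a red cap, diameter 52, 100 mm tall, beside the spinner on its -y side. Origin at the centre of its underside. Leave alone.
- tube_rack: Loose green microtube rack, 75 x 200 x 42 mm, tubes to 56 mm, beyond the spinner. Origin at the centre of its underside. Leave alone.
- marker: Loose marker pen lying in front of the spinner, 132 mm long (its y), 15 mm thick. Origin on its underside, 2 mm off mid-length. Leave alone.

How it is judged:
By the outcome, as a careful person would: the job done as asked, in the order asked, and still so for the second after the job is handed in, while the arm keeps its last pose, push and grip.
It also fails if it takes over 35 s, if anything falls off the work surface, if the arm or the gripper's body presses on something with over 40 N, if the wrist force passes 120 N, or if a joint passes its speed limit or range.

## Working session

There is one attempt and no reset: what is moved stays moved. The work goes in short steps, Python scripts to look and compute and a shell command to move; the robot and the scene stay as the last step left them, time stands still between calls to the robot, and variables do not carry over. Pictures are saved under pics/ and viewed, at most 10 in all, crops included, and the job is handed in when it is done.

```bash
mkdir -p pics; cat > h.py <<'E'
import numpy as np, cv2
from plant import get_state, read_camera
from scipy.spatial.transform import Rotation as R
def cam(n):
    c=read_camera(n); h,w=c["frame"].shape[:2]
    f=h/2/np.tan(np.radians(c["vfov"])/2)
    c["K"]=np.array([[f,0,c["cx"]],[0,f,c["cy"]],[0,0,1]]); c["D"]=np.array([c["k1"],0,0,0.])
    c["R"]=R.from_quat(c["orientation"]).as_matrix(); return c
def rays(c,uv):
    s=cv2.undistortPoints(np.asarray(uv,float).reshape(-1,1,2),c["K"],c["D"]).reshape(-1,2)
    return np.c_[s,np.ones(len(s))]
def plane(c,uv,z):
    d=rays(c,uv)@c["R"].T; o=np.array(c["origin"]); return o+d*((z-o[2])/d[:,2])[:,None]
def depth(c,uv):
    uv=np.asarray(uv,float).reshape(-1,2); r=rays(c,uv)
    z=np.array([c["range_z"][int(round(v)),int(round(u))] for u,v in uv])
    return np.array(c["origin"])+(r*z[:,None])@c["R"].T
def proj(c,p):
    q=(np.asarray(p,float).reshape(-1,3)-c["origin"])@c["R"]
    return cv2.projectPoints(q,np.zeros(3),np.zeros(3),c["K"],c["D"])[0].reshape(-1,2)
E
python3 - <<'E'
from h import *
for n in("scene","top"):
    c=cam(n); cv2.imwrite(f"pics/{n}0.png",c["frame"]); print(n,c["vfov"],c["k1"],np.round(c["origin"],3),np.round(c["R"],2).tolist())
s=get_state(); print({k:np.round(v,3).tolist() for k,v in s.items()})
E
```

```text
scene 54.04786782526003 0.036771898603362975 [ 1.233 -0.109  0.676] [[0.06, 0.66, -0.75], [1.0, -0.02, 0.06], [0.02, -0.75, -0.66]]
top 51.931912140642496 -0.0016477019683417123 [ 0.433 -0.041  0.917] [[0.03, -0.98, 0.18], [-1.0, -0.03, -0.01], [0.02, -0.18, -0.98]]
{'time': 0.1, 'qpos': [1.117, 0.287, 1.578, 0.0, 1.279, -0.15], 'dq': [0.0, -0.004, -0.002, 0.0, 0.002, -0.001], 'joint_efforts': [0.002, -40.729, -29.37, -0.0, 0.003, -0.0], 'eef_pos': [0.202, 0.644, 0.23], 'tcp_rot': [0.151, 0.988, -0.001, -0.0], 'contact_force': [0.334, -0.685, -0.156], 'wrist_torque': [-0.004, -0.019, 0.046], 'finger_force': 0.0, 'opening': 1.0}
```

View pics/scene0.png

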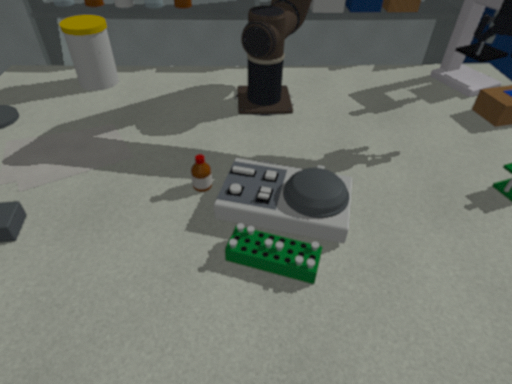

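View pics/top0.png

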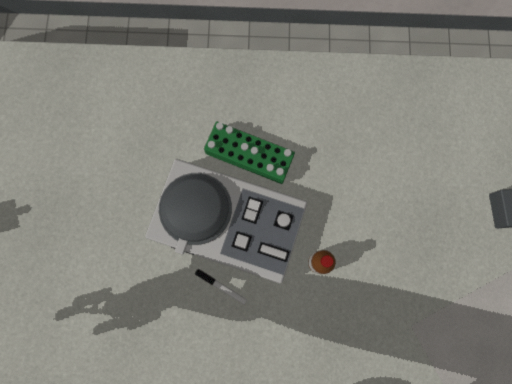

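The top view shows the rocker at (252,210), the round key at (284,220), the square key at (242,241) and the bar at (273,252). The dome is at (194,208), the bottle at (322,262), the marker near (218,285) and the rack at (250,152).

```bash
python3 - <<'E'
from h import *
c=cam("top"); im=c["frame"]
cv2.imwrite("pics/topc.png",cv2.resize(im[180:300,160:345],None,fx=4,fy=4,interpolation=cv2.INTER_CUBIC))
g=im.min(2).astype(int); 
big=cv2.resize(im,None,fx=4,fy=4,interpolation=cv2.INTER_CUBIC).min(2)
pts={}
for n,(u,v),z in[("rocker",(252,210),.069),("round",(284,220),.072),("square",(242,241),.072),("bar",(273,252),.072)]:
    m=(big>135).astype(np.uint8)
    k,l,st,ce=cv2.connectedComponentsWithStats(m)
    best=[i for i in range(1,k) if 100<st[i,4]<6000 and np.hypot(*(ce[i]/4-(u,v)))<9]
    for i in best:
        uv=(ce[i]-1.5)/4
        cn=cv2.minAreaRect(np.argwhere(l==i)[:,::-1].astype(np.float32))
        p=plane(c,uv,z)[0]; print(n,uv.round(1),st[i,4],np.round(p,4),np.round(cn[1],1),round(cn[2],1),"depth",depth(c,uv)[0].round(3))
E
```

```text
rocker [253.4 204.4] 1312 [ 0.5849 -0.0454  0.069 ] [42.1 32.9] 18.4 depth [ 0.584 -0.045  0.075]
rocker [250.1 214.5] 1189 [ 0.5623 -0.0389  0.069 ] [39.4 32.1] 19.2 depth [ 0.562 -0.039  0.069]
round [283.2 219.8] 1601 [ 0.5526 -0.1109  0.072 ] [44. 45.] 90.0 depth [ 0.552 -0.111  0.074]
square [241.  240.7] 1689 [ 0.5046 -0.0213  0.072 ] [41.9 42.1] 19.2 depth [ 0.504 -0.021  0.073]
bar [273.  251.5] 2213 [ 0.4838 -0.0902  0.072 ] [100.   23.1] 18.6 depth [ 0.484 -0.09   0.072]
```

View pics/topc.png

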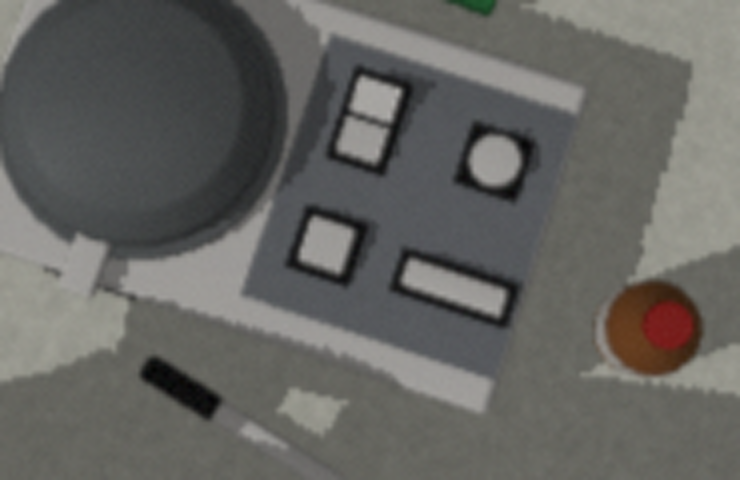

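The close crop shows the layout clearly. The rocker is at +x/+y with its far half raised (depth 75 mm), the round key at +x/-y, the square key at -x/+y and the bar at -x/-y. Spacings come out at 72 mm with yaw about -17°, which matches the given sizes. The tool is already aligned to within 1°.

```bash
cat >> h.py <<'E'
def to(p):
    s=get_state(); r=R.from_quat(s["tcp_rot"]).as_matrix()
    return np.round((np.array(p)-s["eef_pos"])@r*1000,1), s
E
python3 -m crank '[[[-15,-14,0],0,255],[[-45,-42,0],0,255],[[-80,-75,0],0,255],[[-115,-108,0],0,255],[[-150,-141,0],0,255],[[-185,-174,0],0,255],[[-220,-207,0],0,255],[[-255,-240,0],0,255],[[-285,-268,0],0,255],[[-300,-282,0],0,255]]' 20
python3 - <<'E'
from h import *
print(to([.5895,-.0465,.2])[0])
E
```

```text
time: 1.15
eef_pos: [0.4048, 0.2826, 0.2311]
tcp_rot: [0.153, 0.988, -0.0, 0.0]
contact_force: [-0.9, 0.6, 0.6]
opening: -0.0
finger_force: 0.0
[-275.4 -258.    31.4]
```

```bash

python3 -m crank '[[[-20,-19,0],0,255],[[-50,-47,0],0,255],[[-85,-80,5],0,255],[[-120,-112,10],0,255],[[-155,-145,20],0,255],[[-190,-178,25],0,255],[[-225,-210,30],0,255],[[-255,-238,31],0,255],[[-270,-253,31],0,255],[[-275,-258,31],0,255]]'
python3 -m crank '[[[0,0,15],0,255],[[0,0,40],0,255],[[0,0,65],0,255],[[0,0,90],0,255],[[0,0,105],0,255],[[0,0,105],0,255]]'
python3 - <<'E'
from h import *
print(to([.5895,-.0465,.069])[0])
c=cam("scene"); u,v=proj(c,[.575,-.06,.09])[0].astype(int); im=c["frame"][v-60:v+60,u-80:u+80]
cv2.imwrite("pics/s1.png",cv2.resize(im,None,fx=5,fy=5,interpolation=cv2.INTER_CUBIC))
E
```

```text
time: 2.15
eef_pos: [0.5895, -0.0449, 0.1999]
tcp_rot: [0.153, 0.988, 0.0, -0.0]
contact_force: [0.4, -0.4, -0.1]
opening: 0.0
finger_force: 0.0
time: 2.75
eef_pos: [0.5862, -0.0412, 0.0919]
tcp_rot: [0.15, 0.989, 0.0, -0.003]
contact_force: [0.6, 0.5, -0.1]
opening: -0.001
finger_force: 0.0
[-4.9 -4.1 22.9]
```

View pics/s1.png

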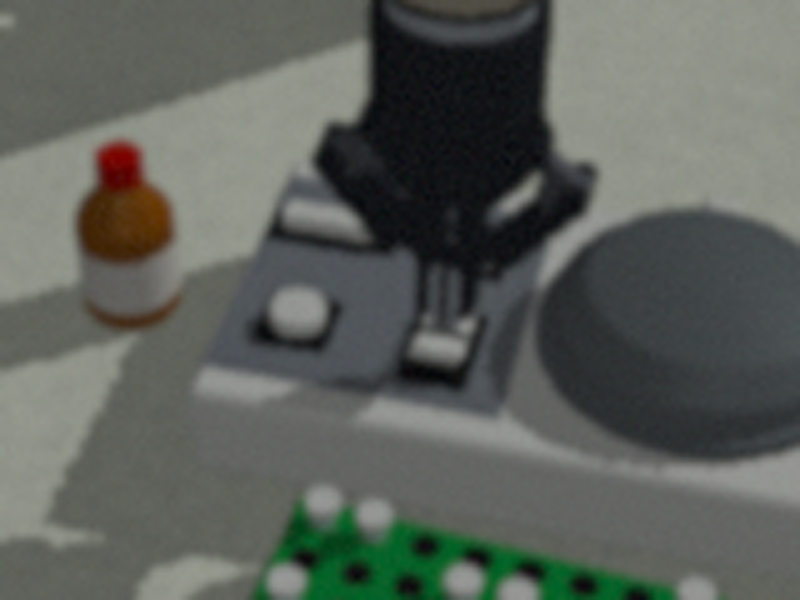

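The crop shows the shut fingertips at about (445,320), just above the rocker and slightly on its robot side. The measured pose agrees, at 5 mm short along +x. I'll correct that before pressing.

```bash

python3 -m crank '[[[-3,-2,0],0,255],[[-5,-4,4],0,255],[[-5,-4,8],0,255],[[-5,-4,8],0,255]]'
python3 - <<'E'
from h import *
d,s=to([.5895,-.0465,.069]);print(d,np.round(s["eef_pos"],4),np.round(s["tcp_rot"],4))
E
```

```text
time: 3.2
eef_pos: [0.5925, -0.0487, 0.0872]
tcp_rot: [0.152, 0.988, 0.0, -0.0]
contact_force: [0.1, 0.5, -0.5]
opening: -0.001
finger_force: 0.0
[ 3.5  1.2 18.2] [ 0.5925 -0.0487  0.0872] [ 1.515e-01  9.885e-01  0.000e+00 -2.000e-04]
```

The earlier offset was only motion lag. I'll move back slightly, then press slowly.

```bash

python3 -m crank '[[[3,1,2],0,255],[[3,1,5],0,255],[[3,1,8],0,255],[[3,1,11],0,255],[[3,1,13],0,255],[[3,1,15],0,255],[[3,1,17],0,255],[[3,1,17],0,255],[[3,1,17],0,255]]'
python3 - <<'E'
from h import *
d,s=to([.5895,-.0465,.069]);print(d,np.round(s["eef_pos"],4),s["contact_force"])
E
```

```text
time: 4.1
eef_pos: [0.5907, -0.0469, 0.0708]
tcp_rot: [0.151, 0.988, -0.0, 0.001]
contact_force: [2.2, -1.1, 3.3]
opening: -0.001
finger_force: 1.8
[1.3 0.  1.8] [ 0.5907 -0.0469  0.0708] [ 2.18056748 -1.11995359  3.33897721]
```

Contact is about 3.3 N, so the rocker is moving. I'll press on to the stop.

```bash

python3 -m crank '[[[1,0,1],0,255],[[1,0,2],0,255],[[1,0,3],0,255],[[1,0,3],0,255]]'
python3 -m crank '[[[0,0,1],0,255],[[0,0,2],0,255],[[0,0,2],0,255]]'
```

```text
time: 4.5
eef_pos: [0.5896, -0.0465, 0.069]
tcp_rot: [0.151, 0.989, -0.0, 0.0]
contact_force: [0.4, -0.0, 10.9]
opening: -0.003
finger_force: 5.2
time: 4.8
eef_pos: [0.5897, -0.0465, 0.0689]
tcp_rot: [0.151, 0.989, -0.0, -0.0]
contact_force: [-4.8, -0.3, 19.4]
opening: 0.001
finger_force: 9.5
```

It is at the stop: z = 0.069 m with 19 N, the level-face height. Next I'll lift, move over the round key and check.

```bash

python3 -m crank '[[[0,0,-5],0,255],[[0,0,-15],0,255],[[0,0,-25],0,255],[[0,-3,-30],0,255],[[5,-15,-30],0,255],[[10,-35,-30],0,255],[[14,-55,-30],0,255],[[16,-68,-30],0,255],[[16,-72,-30],0,255],[[16,-72,-30],0,255]]'
python3 -m crank '[[[0,0,0],0,255],[[0,0,0],0,255]]'
python3 - <<'E'
from h import *
d,s=to([.5526,-.1109,.072]);print(d,np.round(s["eef_pos"],4))
c=cam("scene"); u,v=proj(c,[.565,-.07,.07])[0].astype(int); im=c["frame"][v-45:v+45,u-60:u+60]
cv2.imwrite("pics/s2.png",cv2.resize(im,None,fx=6,fy=6,interpolation=cv2.INTER_CUBIC))
E
```

```text
time: 5.8
eef_pos: [0.552, -0.1109, 0.0952]
tcp_rot: [0.152, 0.988, 0.0, -0.0]
contact_force: [0.7, -0.4, -0.3]
opening: -0.002
finger_force: 0.0
time: 6.0
eef_pos: [0.5525, -0.1098, 0.0953]
tcp_rot: [0.151, 0.989, 0.0, 0.0]
contact_force: [0.3, -0.0, 0.6]
opening: 0.001
finger_force: 0.0
[-0.4 -1.  23.3] [ 0.5525 -0.1098  0.0953]
```

View pics/s2.png

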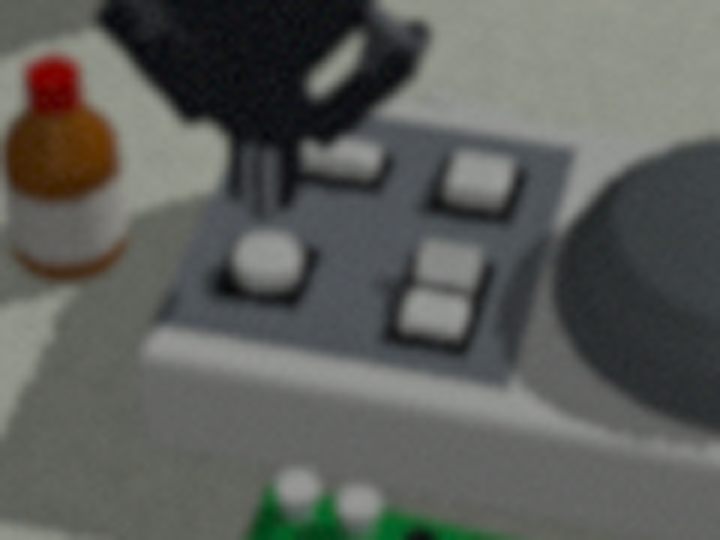

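The rocker at (440,290) now shows its camera-side face level and the other half tilted up, so it is on. The fingers at (262,200) are directly above the round key at (268,260). Now I'll press the key.

```bash

python3 -m crank '[[[0,0,8],0,255],[[0,0,16],0,255],[[0,0,20],0,255],[[0,0,23],0,255],[[0,0,25],0,255],[[0,0,27],0,255],[[0,0,29],0,255],[[0,0,30],0,255],[[0,0,30],0,255]]'
python3 -m crank '[[[0,0,1],0,255],[[0,0,2],0,255],[[0,0,2],0,255]]'
```

```text
time: 6.95
eef_pos: [0.5523, -0.1102, 0.066]
tcp_rot: [0.151, 0.988, 0.0, -0.0]
contact_force: [-4.0, 2.2, 6.8]
opening: -0.001
finger_force: 3.1
time: 7.25
eef_pos: [0.5524, -0.1102, 0.0658]
tcp_rot: [0.151, 0.989, 0.0, -0.001]
contact_force: [-8.0, 3.2, 15.1]
opening: 0.0
finger_force: 7.5
```

The round key is at its stop (z = 0.0658 m, 15 N). I'll lift, move over the bar and check the bottle clearance.

```bash

python3 -m crank '[[[0,0,-5],0,255],[[0,0,-15],0,255],[[0,0,-25],0,255],[[3,0,-33],0,255],[[15,0,-33],0,255],[[35,0,-33],0,255],[[55,0,-33],0,255],[[68,0,-33],0,255],[[72,0,-33],0,255],[[72,0,-33],0,255]]'
python3 -m crank '[[[0,0,0],0,255],[[0,0,0],0,255]]'
python3 - <<'E'
from h import *
d,s=to([.4838,-.0902,.072]);print(d,np.round(s["eef_pos"],4))
c=cam("scene"); u,v=proj(c,[.55,-.08,.07])[0].astype(int); im=c["frame"][v-45:v+45,u-60:u+60]
m=cv2.inRange(c["frame"],(0,0,120),(50,50,255)); ys,xs=np.nonzero(m[120:200,180:230]); p=(xs.mean()+180,ys.mean()+120); print("cap",p,depth(c,[p]),plane(c,[p],.095))
def keyz(uv): return depth(c,[uv])
for n,q in[("round",[.5526,-.1109,.066]),("square",[.5046,-.0213,.072]),("rocker+",[.5895,-.0465,.069])]: print(n,depth(c,proj(c,q)).round(4))
cv2.imwrite("pics/s3.png",cv2.resize(im,None,fx=6,fy=6,interpolation=cv2.INTER_CUBIC))
E
```

```text
time: 8.25
eef_pos: [0.4828, -0.0884, 0.0961]
tcp_rot: [0.151, 0.988, 0.0, -0.0]
contact_force: [-0.4, 0.0, 0.3]
opening: 0.001
finger_force: 0.0
time: 8.45
eef_pos: [0.4841, -0.089, 0.0965]
tcp_rot: [0.151, 0.988, -0.0, 0.0]
contact_force: [0.8, -0.4, 0.5]
opening: -0.003
finger_force: 0.0
[-0.  -1.2 24.5] [ 0.4841 -0.089   0.0965]
cap (np.float64(199.92307692307693), np.float64(156.0769230769231)) [[ 0.46610813 -0.19699546  0.10005099]] [[ 0.45938026 -0.19776377  0.095     ]]
round [[ 0.5512 -0.1109  0.0648]]
square [[ 0.506  -0.0215  0.0731]]
rocker+ [[ 0.5883 -0.0464  0.0678]]
```

View pics/s3.png

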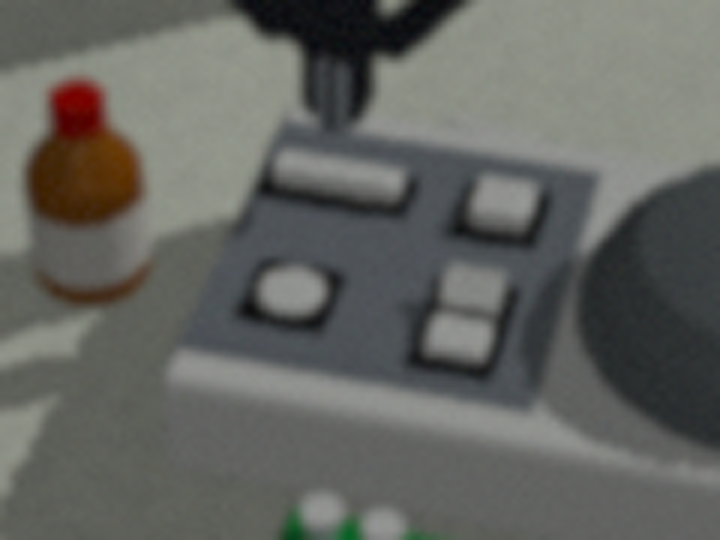

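The round key at (290,290) now sits low (depth 65 mm), the rocker is on and the square key is still out at 73 mm. The fingers at (335,110) are above the bar at (340,175), and the bottle is about 80 mm clear. Now I'll press the bar.

```bash

python3 -m crank '[[[0,0,8],0,255],[[0,-1,16],0,255],[[0,-1,21],0,255],[[0,-1,24],0,255],[[0,-1,26],0,255],[[0,-1,28],0,255],[[0,-1,30],0,255],[[0,-1,32],0,255],[[0,-1,32],0,255]]'
python3 -m crank '[[[0,0,1],0,255],[[0,0,2],0,255],[[0,0,2],0,255],[[0,0,2],0,255]]'
```

```text
time: 9.4
eef_pos: [0.4832, -0.0896, 0.0659]
tcp_rot: [0.151, 0.989, 0.0, -0.001]
contact_force: [-7.2, 1.1, 12.8]
opening: -0.003
finger_force: 6.3
time: 9.8
eef_pos: [0.4833, -0.0897, 0.0657]
tcp_rot: [0.151, 0.989, 0.0, -0.002]
contact_force: [-11.6, 4.0, 22.8]
opening: 0.001
finger_force: 11.4
```

The bar is at its stop with about 23 N. One steadiness and key check, then I'll hand in.

```bash

python3 -m crank '[[[0,0,0],0,255],[[0,0,0],0,255],[[0,0,0],0,255]]'
python3 - <<'E'
from h import *
from plant import ctrl
c=cam("scene")
for n,q in[("round",[.5526,-.1109,.066]),("square",[.5046,-.0213,.072]),("rocker+",[.5895,-.0465,.069])]: print(n,depth(c,proj(c,q)).round(4))
s=get_state(); print(s["eef_pos"],s["contact_force"])
if s["contact_force"][2]>10 and s["eef_pos"][2]<.0665: print(ctrl.sign_off())
E
```

```text
time: 10.1
eef_pos: [0.4832, -0.0897, 0.0657]
tcp_rot: [0.151, 0.989, 0.0, -0.001]
contact_force: [-11.4, 3.7, 23.3]
opening: 0.005
finger_force: 11.4
round [[ 0.5511 -0.1109  0.0646]]
square [[ 0.505  -0.0214  0.0724]]
rocker+ [[ 0.5889 -0.0464  0.0684]]
[ 0.48326043 -0.08965529  0.06572864] [-11.70396233   3.08974761  21.94333489]
the job is handed in; nothing more can be done
None
```

The job is handed in at about 10 s: rocker switched on, round lid-lock key fully in, spin bar held fully down with the fingers at about 22 N, and the square key, bottle, rack and marker not touched.

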